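# Fit a sanding drum and hold the hardness tester on its test spot

## Robot

A 6-joint arm with a two-finger parallel gripper is mounted at the origin on a cart in front of the work surface, level with it; the furniture and walls round the work are solid. World frame = base frame: x ahead of the robot, y to its left, z up, the work surface at z = 0. Lengths are in m, angles in degrees, forces in N, time in s.
With the tool pointing down it reaches from about 0.35 to 0.875 m from the base axis. Payload 4.2 kg.
Tool frame: the origin (TCP) lies between the finger pads; the fingertips stand 8 mm ahead of it and the grasp point (between the pads) lies 11 mm behind it; z points along the fingers, y is the direction in which the jaws open and shut (so a half turn about z gives the same grasp; the last joint's range is limited). The gripper opens to 87 mm and grips with 3 to 60 N. Pads are 19 mm wide; open, the fingers measure 117 mm over their backs; the gripper's body (75 mm by 190 mm) begins 51 mm behind the grasp point.
Start: joints at [86.093, 22.042, 0.453, 0, -68.411, -14.817], TCP at [0.201, 0.592, 0.231] pointing down, gripper open.
Joint ranges: [-179.83, 179.83], [-69.29, 118.12], [-61.27, 80.66], [-181.25, 117.63], [-171.15, -9.14], [-177.46, 177.46]. Speed limits (degrees/s): [159.86, 159.86, 180, 180, 180, 180].

## Interface

Orientations are given as a 3x3 rotation matrix whose columns are the frame's x, y, z axes.
In Python, from workcell import arm gives the robot as it stands.
- The arm moves only by the shell command python3 -m creep 'ROWS' [FORCE]. ROWS is JSON, a list of rows, each a list of 3 entries, a list of its own where there are three numbers: the shift along the tool's x, y, z in units of 0.5 m (1.0 is 0.5 m), then the turn, a rotation vector about the tool's x, y, z in units of 2 rad (1.0 is 2 rad), then the opening in per cent of the stroke, from 0 (shut) to 100 (fully open). A call has exactly 8 rows; each row is the pose to reach, as a shift and turn from the pose commanded when the call began, along the tool's axes at that moment; what a row does not reach only later rows make up. A row lasts 1/10 s, in which the tool goes at most 50 mm and 8.59 degrees, less where a joint would pass 70% of its speed; a pose out of reach is approached as far as the arm can. A call with a number of a shift or a turn outside -1 to 1 is refused whole. A call with a gripper value outside its range is refused whole. The fingers move at their own pace and stop on an object; FORCE is the grip in N (left out, the last holds). Time passes only in rows, so rows that repeat a pose let the fingers close, or fill a call up. It gives the time, the measured TCP pose, the force and the opening at its end, in the units of the state.
- arm.read_state(): the state, without advancing time (a new reading comes with each control period).
- arm.read_camera(name): name is "scene" or "top"; returns (picture, depth): 480x640x3 uint8, blue, green, red; 480x640 float32, m along the optical axis (not along the pixel's ray), 0 where there is no reading.
- arm.get_calibration(name): a dict with "fov_y" (degrees; the focal length in pixels is half the picture's height over the tangent of half this angle, whatever the lens; pixels are square), "cx", "cy" (the principal point, pixels), "dist" ([k1, k2, p1, p2, k3] as OpenCV has them; the pictures are not rectified), "extrinsics" (4x4, takes a point from world to camera coordinates). Camera axes: x right, y down, z forward; pixel columns grow to the right and rows downward; lengths in m; the calibration is good to about 2 mm. A picture is of the moment at which its call begins. get_calibration takes no time and is no camera call.
- arm.finish_job(): hands the job in, once; it reports no verdict.
Trained networks look in the newest picture that a camera, given by its name, has taken for a name from the list of things; names that differ only in an ending like _2 or _b are one class to them, and where a whole thing is asked for, a point or a joint stands for the part that bears it (a point fixed in the world has none). Each returns a list of dicts, best first, with "p" (0 to 1); they miss things now and then, are a little off and sometimes report something else, mostly with a low value. They report only what shows in the picture. A call takes as long as a camera call. They do not tell look-alikes from the thing itself.
- arm.search_frame(camera, query): "bbox" ([left, top, right, bottom] in pixels, round what is visible of it).
- arm.regions_of(camera, query): "mask" (480x640 bool, what is visible of it) and "bbox" ([left, top, right, bottom] in pixels, round what is visible of it).
The state is a dict: "time_s": time; "joints": joint angles; "dq": joint speeds; "effort": joint torques, N m; "ee_pos": TCP position; "tool_rot": TCP orientation; "wrist_force": force on the tool from outside, world axes, zero at the start; "moment": the same for the moment, N m; "grip_width": opening from 0.0 (shut) to 1.0 (fully open).
Only numpy, scipy, OpenCV 4.12 (cv2) and the standard library are available. Lean on these libraries where they do the work, as an engineer would, in place of code of your own. Each camera call takes 0.05 s, during which the arm holds its last target. There are 200 camera calls.

## Task

Fit the black rubber drum onto the edge sander's upright spindle, test spot up as it stands, lowering it gently right down onto the flange, and let go of it. Then take the hardness tester out of its holder and stand its foot on the white-ringed test spot on top of the drum, upright and flat, pressing lightly (about 10 N, just past what brings the foot flat against its spring pin). Finish while still holding the tester there, and leave the loose things around undisturbed.

Things in the scene. Friction and masses are not known exactly. Their poses are not given: they have to be found in the camera images.
- edge_sander: Fixed bench edge sander, grey and steel. Origin: on the bench top (z = 0) under the spindle axis; z up, x from the spindle to the motor. Belt housing 50 mm high, 90 to 104 mm wide, with a rounded nose of 45 mm radius about the spindle, reaching 202 mm along +x. Spindle 12 mm diameter, its last 8 mm tapering to 6.4 mm, on a flange of 50 mm diameter.
- flange (a point): Centre of the flange's flat top, where the drum's underside rests when fully home: on the spindle axis, 60 mm above the bench.
- spindle_tip (a point): Top end of the spindle, on its axis, 114 mm above the bench (54 mm above the flange; 9 mm stand out of the fitted drum).
- motor_top (a point): Centre of the round motor's top, 116 mm above the bench, 150 mm from the spindle; the motor is 86 mm in diameter.
- drum: Loose black hard-rubber drum with an aluminium bush, 60 mm diameter, 45 mm high, about 0.18 kg, rigid for this purpose, standing on the bench on its flat end. Through bore of 14.4 mm diameter. Origin: centre of its underside; z up its axis; its x axis points to the side of the test spot.
- spot (a point): The marked test spot: white painted ring of 13 mm diameter with a centre dot on the drum's top face, 19.5 mm from the drum's axis along drum +x, 45 mm above its underside. The rubber face reaches from 10 mm to 29 mm from the axis and is backed by the flange below when the drum is home.
- holder: Fixed square wooden block 70 x 70 x 40 mm with a black rubber foot, on the bench; its upright round socket (20 mm diameter) in the middle holds the tester. Origin: centre of its underside, z up.
- tester: Loose digital hardness tester, 0.25 kg, 127 mm high, upright in the holder, foot 10 mm above the bench. Origin: centre of the foot's flat face; z up the tester, x its thin direction, screen on -x. Foot 13 mm diameter; from z = 10 mm stem 16 mm; at 30 to 36 mm shoulder 24 mm, resting on the holder; grey case 26 (x) x 54 (y) mm from 36 to 88 mm. Lift it straight up 33 mm or more to clear the socket.
- handle (a point): Middle of the tester's black handle block, 108 mm above its foot along tester z. The block is 22 (tester x) x 34 (tester y) mm, from 87 to 127 mm above the foot, on top of the case; made to be taken from above.
- pin (a joint): The tester's spring-loaded pin in the middle of the foot, m, growing as it is pushed in: 0 = 2.5 mm proud of the foot, 0.0025 = level with it (0.0027 = stop). Spring 3000 N/m, beginning at 0.6 N. On the drum the pin sinks about 0.6 mm into the rubber, so the foot lies flat at about 0.0019 m and 6 to 7 N; after that the push rises steeply.
- sleeve: Bystander: brown open sanding sleeve standing on the bench, 65 mm diameter, 45 mm high, hollow. Origin: centre of its underside.
- spool_blue: Bystander: spool of blue thread, 55 mm diameter, 70 mm high, upright. Origin: centre of its underside.
- paint_bottle: Bystander: small brown edge-paint bottle, 34 mm diameter, 75 mm high. Origin: centre of its underside.
- tape_roll: Bystander: roll of brown paper tape lying flat, 77 mm diameter, 19 mm high. Origin: centre of its underside.
Mind the look-alikes: they are no part of the job. There is more than one size of the tester; the job needs the largest.

How it is judged:
By the outcome, as a careful person would: the job done as asked, in the order asked, and still so for the second after the job is handed in, while the arm keeps its last pose, push and grip.
It also fails if it takes over 67 s, if anything falls off the work surface, if the arm or the gripper's body presses on something with over 40 N, if the wrist force passes 120 N, or if a joint passes its speed limit or range.

## Working session

There is one attempt and no reset: what is moved stays moved. The work goes in short steps, Python scripts to look and compute and a shell command to move; the robot and the scene stay as the last step left them, time stands still between calls to the robot, and variables do not carry over. Pictures are saved under pics/ and viewed, about 8 in all and at most 12, crops included, and the job is handed in when it is done.

```bash
ls; mkdir -p pics; python3 - <<'E'
from workcell import arm
import cv2,json
for n in ("scene","top"):
    p,d=arm.read_camera(n); cv2.imwrite(f"pics/{n}0.png",p)
    c=arm.get_calibration(n); print(n,c)
s=arm.read_state(); print(s)
E
```

```text
pics
scene {'fov_y': 50.75585933961041, 'cx': 317.78718660686576, 'cy': 227.86010110891635, 'dist': array([0.0427481, 0.       , 0.       , 0.       , 0.       ]), 'extrinsics': array([[ 0.56954492, -0.82167921,  0.02149076, -0.32749939],
       [-0.54740975, -0.39868024, -0.7357966 ,  0.35804995],
       [ 0.61315671,  0.40730496, -0.67686152,  0.67668809],
       [ 0.        ,  0.        ,  0.        ,  1.        ]])}
top {'fov_y': 45.72341848247514, 'cx': 330.295182571857, 'cy': 243.89497467474698, 'dist': array([-0.17066625,  0.        ,  0.        ,  0.        ,  0.        ]), 'extrinsics': array([[-0.07738093, -0.99699315, -0.00410457,  0.01868688],
       [-0.97636237,  0.07661175, -0.20210682,  0.56109469],
       [ 0.20181358, -0.01163167, -0.97935488,  1.01132551],
       [ 0.        ,  0.        ,  0.        ,  1.        ]])}
{'time_s': 0.1, 'joints': array([ 8.60959316e+01,  2.20866424e+01,  3.87675065e-01, -2.40118625e-02,
       -6.84110409e+01, -1.48170624e+01]), 'dq': array([-0.02008209, -0.07435478,  0.18505479,  0.16602629,  0.00700126,
       -0.07873505]), 'effort': array([ 5.96969076e-04, -3.91688061e+01,  1.87934875e+01,  4.23194200e+00,
        1.34372280e-02, -7.46638830e-05]), 'ee_pos': array([0.2004181 , 0.59144698, 0.22956979]), 'tool_rot': array([[ 9.47042376e-01, -3.21108187e-01, -5.19505457e-04],
       [-3.21108587e-01, -9.47040499e-01, -1.88898733e-03],
       [ 1.14576589e-04,  1.95576871e-03, -9.99998081e-01]]), 'wrist_force': array([-0.0983725 ,  0.23950121,  0.03327991]), 'moment': array([-0.04506981, -0.00717354,  0.00547361]), 'grip_width': 1.0003151293098047}
```

View pics/scene0.png

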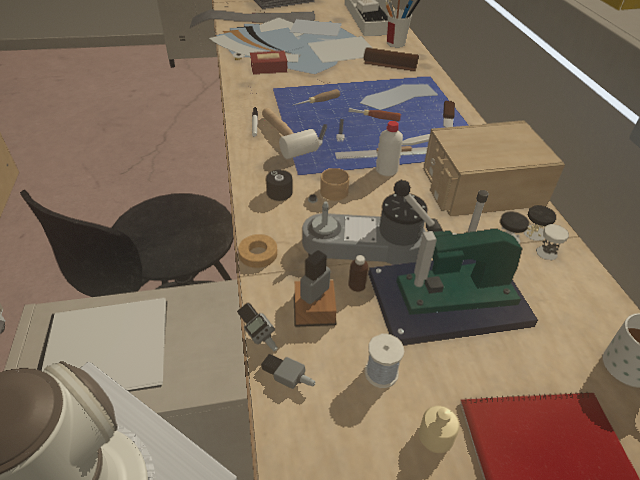

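View pics/top0.png

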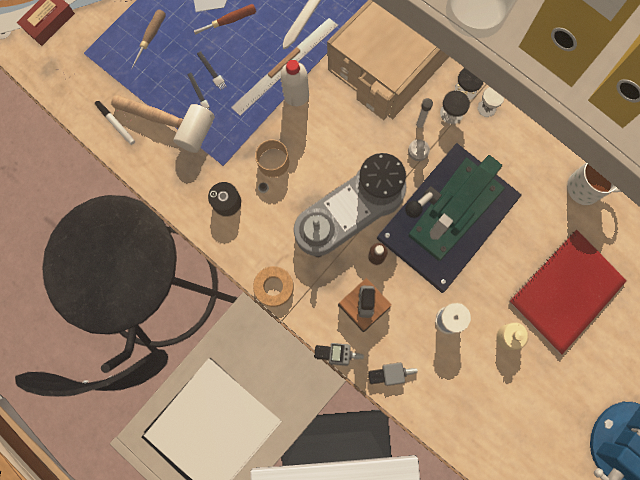

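```bash
cat > h.py <<'E'
from workcell import arm
import numpy as np, cv2
def cal(n):
    c=arm.get_calibration(n); f=240/np.tan(np.radians(c["fov_y"]/2))
    return np.array([[f,0,c["cx"]],[0,f,c["cy"]],[0,0,1]]),np.array(c["dist"]),np.array(c["extrinsics"])
def proj(n,P):
    K,D,E=cal(n); r,_=cv2.Rodrigues(E[:3,:3])
    return cv2.projectPoints(np.asarray(P,float).reshape(-1,1,3),r,E[:3,3],K,D)[0][:,0]
def rays(n,uv):
    K,D,E=cal(n); q=cv2.undistortPoints(np.asarray(uv,float).reshape(-1,1,2),K,D)[:,0]
    d=np.c_[q,np.ones(len(q))]; R=E[:3,:3]
    return -R.T@E[:3,3], d@R
def atz(n,uv,z):
    o,d=rays(n,uv); return o+d*((z-o[2])/d[:,2])[:,None]
def tri(a,b):  # a: scene uv, b: top uv
    (o1,d1),(o2,d2)=rays("scene",a),rays("top",b); d1,d2=d1[0]/np.linalg.norm(d1),d2[0]/np.linalg.norm(d2)
    t=np.linalg.lstsq(np.c_[d1,-d2],o2-o1,rcond=None)[0]; p,q=o1+t[0]*d1,o2+t[1]*d2
    return (p+q)/2,np.linalg.norm(p-q)
def cloud(n,depth,mask):
    v,u=np.nonzero(mask&(depth>0)); o,d=rays(n,np.c_[u,v]); return o+d*depth[v,u][:,None],np.c_[u,v]
def fitcirc(P):
    A=np.c_[2*P[:,:2],np.ones(len(P))]; s=np.linalg.lstsq(A,(P[:,:2]**2).sum(1),rcond=None)[0]
    return s[:2],np.sqrt(s[2]+s[:2]@s[:2])
E
python3 - <<'E'
from h import *
np.set_printoptions(precision=4,suppress=True)
for n in("top","scene"):
    p,d=arm.read_camera(n)
    np.savez(f"{n}0.npz",p=p,d=d)
    for q in("drum","tester","holder","edge_sander","spindle_tip","motor_top","spot","handle","sleeve","spool_blue","paint_bottle","tape_roll"):
        for i,r in enumerate(arm.regions_of(n,q)[:3]):
            if r["p"]<.3: continue
            P,uv=cloud(n,d,r["mask"]); np.save(f"m_{n}_{q}_{i}.npy",r["mask"])
            print(n,q,round(r["p"],2),np.round(r["bbox"]),np.percentile(P,[2,50,98],axis=0).round(3).tolist() if len(P) else 0)
print(arm.read_state()["time_s"])
E
```

```text
top drum 0.59 [207. 183. 238. 219.] [[0.645, 0.149, 0.005], [0.67, 0.175, 0.044], [0.7, 0.202, 0.048]]
top tester 0.77 [360. 287. 373. 319.] [[0.419, -0.092, 0.057], [0.442, -0.079, 0.132], [0.471, -0.067, 0.14]]
top tester 0.57 [292. 152. 404. 255.] [[0.555, -0.166, 0.014], [0.631, -0.075, 0.052], [0.703, 0.033, 0.118]]
top holder 0.79 [339. 277. 386. 334.] [[0.4, -0.123, 0.0], [0.439, -0.075, 0.039], [0.485, -0.038, 0.055]]
top edge_sander 0.7 [290. 152. 404. 256.] [[0.555, -0.165, 0.02], [0.631, -0.074, 0.052], [0.702, 0.033, 0.118]]
top spindle_tip 0.6 [296. 152. 404. 253.] [[0.555, -0.164, 0.023], [0.631, -0.074, 0.053], [0.702, 0.033, 0.118]]
top motor_top 0.7 [295. 155. 408. 262.] [[0.555, -0.166, 0.023], [0.631, -0.075, 0.053], [0.702, 0.033, 0.118]]
top spot 0.55 [210. 181. 240. 216.] [[0.645, 0.149, 0.008], [0.669, 0.175, 0.044], [0.699, 0.202, 0.048]]
top handle 0.91 [311. 341. 362. 362.] [[0.345, -0.061, 0.01], [0.364, -0.018, 0.019], [0.382, 0.02, 0.023]]
top handle 0.77 [370. 358. 418. 388.] [[0.292, -0.163, -0.001], [0.311, -0.118, 0.018], [0.33, -0.079, 0.022]]
top ha
[... 1780 characters left out ...]
 0.021]]
scene sleeve 0.83 [318. 166. 349. 201.] [[0.718, 0.045, 0.001], [0.745, 0.076, 0.026], [0.783, 0.108, 0.046]]
scene spool_blue 0.64 [345. 253. 368. 292.] [[0.522, -0.132, 0.001], [0.529, -0.119, 0.045], [0.582, -0.095, 0.076]]
scene spool_blue 0.61 [363. 333. 407. 386.] [[0.377, -0.269, 0.002], [0.39, -0.248, 0.067], [0.427, -0.22, 0.071]]
scene paint_bottle 0.59 [344. 254. 370. 291.] [[0.521, -0.132, 0.003], [0.528, -0.12, 0.045], [0.545, -0.102, 0.076]]
scene paint_bottle 0.3 [265. 170. 291. 201.] [[0.643, 0.147, 0.002], [0.661, 0.167, 0.039], [0.701, 0.201, 0.047]]
scene tape_roll 0.91 [237. 235. 279. 266.] [[0.456, 0.053, 0.001], [0.488, 0.087, 0.018], [0.528, 0.124, 0.022]]
1.4
```

```bash
python3 - <<'E'
import cv2,numpy as np
t=cv2.imread("pics/top0.png"); s=cv2.imread("pics/scene0.png")
a=cv2.resize(t[180:216,205:245],None,fx=8,fy=8,interpolation=2)[:300,:400]
def c(im,x,y,w,h,k): return cv2.resize(im[y:y+h,x:x+w],(w*k,h*k),interpolation=cv2.INTER_CUBIC)
r1=np.hstack([c(t,205,175,50,37,8),c(t,335,275,50,37,8)])
r2=np.hstack([c(t,295,205,50,37,8),c(s,255,165,50,37,8)])
cv2.imwrite("pics/crop1.png",np.vstack([r1,r2]))
E
```

```text
(no output)
```

View pics/crop1.png

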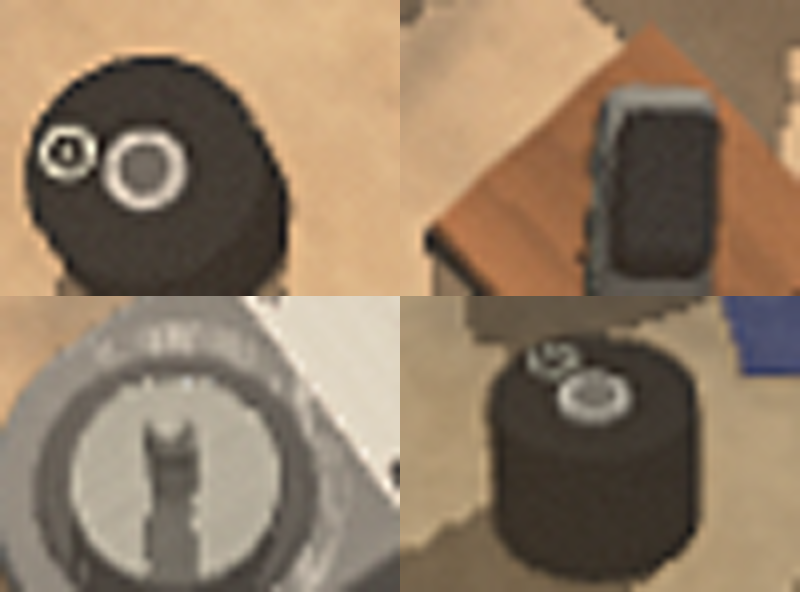

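```bash
python3 - <<'E'
from h import *
np.set_printoptions(precision=4,suppress=True)
D={n:np.load(f"{n}0.npz") for n in("top","scene")}
print("cams",[rays(n,[[320,240]])[0] for n in D])
# hints for bore / spot in px
b=tri([[255+340/8-0,165+(397-296)/8]] if 0 else [[255+(597-400)/8,165+(397-296)/8]],[[205+145/8,175+170/8]]); print("bore tri",b)
sp=tri([[255+(553-400)/8,165+(361-296)/8]],[[205+67/8,175+152/8]]); print("spot tri",sp)
for n,m in(("top","drum_0"),("scene","drum_0")):
    P,uv=cloud(n,D[n]["d"],np.load(f"m_{n}_{m}.npy")); T=P[abs(P[:,2]-np.percentile(P[:,2],80))<.004]
    h=cv2.convexHull((T[:,:2]*1e5).astype(np.int32))[:,0]/1e5
    print(n,"drum top z",np.median(T[:,2]),"encl",cv2.minEnclosingCircle((h*1).astype(np.float32)),"fit",fitcirc(h))
for n in D:
    P,uv=cloud(n,D[n]["d"],np.load(f"m_{n}_edge_sander_0.npy"))
    T=P[P[:,2]>.108]; M=T[np.linalg.norm(T[:,:2]-[.68,-.135],axis=1)<.08]
    h=cv2.convexHull((M[:,:2]*1e5).astype(np.int32))[:,0]/1e5; print(n,"motor z",np.median(M[:,2]),"fit",fitcirc(h),cv2.minEnclosingCircle(h.astype(np.float32)))
    near=(np.linalg.norm(P[:,:2]-[.59,-.01],axis=1)<.06)
    s=near&(P[:,2]>.075); print(n,"spindle pts",s.sum(),P[s].round(3).tolist()[:25],uv[s].min(0),uv[s].max(0))
    F=P[near&(abs(P[:,2]-.061)<.004)]; h=cv2.convexHull((F[:,:2]*1e5).astype(np.int32))[:,0]/1e5; print(n,"flange",len(F),np.median(F[:,2]),fitcirc(h),cv2.minEnclosingCircle(h.astype(np.float32)))
    P,uv=cloud(n,D[n]["d"],np.load(f"m_{n}_tester_0.npy")); T=P[P[:,2]>.128]
    r=cv2.minAreaRect((T[:,:2]*1000).astype(np.float32)); print(n,"handle top z",np.median(T[:,2]),r,cv2.boxPoints(r))
    P,uv=cloud(n,D[n]["d"],np.load(f"m_{n}_holder_0.npy")); T=P[abs(P[:,2]-.04)<.006]
    r=cv2.minAreaRect((T[:,:2]*1000).astype(np.float32)); print(n,"holder",np.median(T[:,2]),r)
# height map of everything
P,uv=cloud("top",D["top"]["d"],np.ones((480,640),bool))
for lo in(.13,.17,.2,.25):
    s=(P[:,2]>lo)&(P[:,0]>.25)&(P[:,0]<.85)&(abs(P[:,1])<.45); Q=P[s]
    c=np.unique(np.round(Q[:,:2]/.05)*.05,axis=0); print(lo,[(round(x,2),round(y,2),round(Q[(abs(Q[:,:2]-[x,y])<.026).all(1),2].max(),2)) for x,y in c][:40])
E
```

```text
cams [array([ 0.3452, -0.0126,  1.1039]), array([-0.0324, -0.402 ,  0.7285])]
bore tri (array([0.6759, 0.1759, 0.0414]), np.float64(0.0013524216379276882))
spot tri (array([0.6815, 0.1953, 0.0421]), np.float64(0.0002786052020433647))
top drum top z 0.04485325206631541 encl ((0.6741642951965332, 0.17707468569278717), 0.030160076916217804) fit (array([0.6745, 0.1768]), np.float64(0.029170647272537525))
scene drum top z 0.04506705665838806 encl ((0.673157811164856, 0.1759672611951828), 0.03033139929175377) fit (array([0.6729, 0.1757]), np.float64(0.029230432621761053))
top motor z 0.11564116008478215 fit (array([ 0.6699, -0.1292]), np.float64(0.04221197104672791)) ((0.6702919006347656, -0.1293259859085083), 0.043612439185380936)
top spindle pts 59 [[0.598, 0.001, 0.111], [0.597, -0.001, 0.113], [0.597, -0.002, 0.113], [0.596, -0.004, 0.116], [0.598, -0.006, 0.107], [0.597, 0.003, 0.106], [0.595, 0.001, 0.114], [0.594, -0.0, 0.116], [0.595, -0.002, 0.115], [0.595, -0.004, 0.113], [0.595, -0.006, 0.111], [0.595, 0.003, 0.107], [0.593, 0.002, 0.115], [0.593, -0.0, 0.113], [0.593, -0.002, 0
[... 7913 characters left out ...]
64(-0.25), np.float64(0.68)), (np.float64(0.65), np.float64(-0.2), np.float64(0.63)), (np.float64(0.7), np.float64(-0.4), np.float64(0.56)), (np.float64(0.7), np.float64(-0.35), np.float64(0.55)), (np.float64(0.7), np.float64(-0.3), np.float64(0.55)), (np.float64(0.7), np.float64(-0.25), np.float64(0.62)), (np.float64(0.7), np.float64(-0.2), np.float64(0.63)), (np.float64(0.7), np.float64(-0.15), np.float64(0.61)), (np.float64(0.75), np.float64(-0.4), np.float64(0.55)), (np.float64(0.75), np.float64(-0.3), np.float64(0.55)), (np.float64(0.75), np.float64(-0.25), np.float64(0.55)), (np.float64(0.75), np.float64(-0.15), np.float64(0.55)), (np.float64(0.75), np.float64(-0.1), np.float64(0.54))]
```

```bash
cat >> h.py <<'E'
from scipy.spatial.transform import Rotation as Ro
def to(x,y,z,yaw):
    s=arm.read_state(); R=np.array(s["tool_rot"]); c,k=np.cos(np.radians(yaw)),np.sin(np.radians(yaw))
    T=np.array([[c,k,0],[k,-c,0],[0,0,-1]])
    print("t %.2f pos"%s["time_s"],np.round(s["ee_pos"],4),"yaw %.2f"%np.degrees(np.arctan2(R[1,0],R[0,0])),"F",np.round(s["wrist_force"],1),"M",np.round(s["moment"],2),"g %.3f"%s["grip_width"])
    print("shift",np.round(R.T@(np.array([x,y,z])-s["ee_pos"])/.5,4),"turn",np.round(Ro.from_matrix(R.T@T).as_rotvec()/2,4))
E
python3 - <<'E'
from h import *
d=np.load("top0.npz")["d"]; P,_=cloud("top",d,np.ones((480,640),bool))
for a,b in((.2,.3),(.15,.2)):
    Q=P[(P[:,2]>a)&(P[:,2]<b)&(P[:,0]<.68)&(P[:,0]>.45)&(P[:,1]>-.28)]; print(a,len(Q),Q.min(0),Q.max(0),np.median(Q,0))
to(.674,.1763,.12,-80)
E
```

```text
0.2 246 [ 0.55592155 -0.18115886  0.20008347] [ 0.59390972 -0.14627828  0.25239889] [ 0.56857089 -0.15798329  0.24480646]
0.15 1378 [ 0.54632544 -0.27989629  0.15002999] [ 0.64552328 -0.17889382  0.19938849] [ 0.59395247 -0.24367357  0.15475685]
t 1.40 pos [0.2006 0.5919 0.2305] yaw -18.72 F [ 0.1  0.5 -0.1] M [-0.02 -0.02  0.01] g 1.003
shift [1.1635 0.4833 0.2211] turn [-0.     -0.      0.5347]
```

```bash
python3 -m creep '[[[0.06,0.025,0.01],[0,0,0.05],100],[[0.14,0.058,0.02],[0,0,0.12],100],[[0.225,0.094,0.03],[0,0,0.19],100],[[0.31,0.129,0.04],[0,0,0.26],100],[[0.395,0.165,0.05],[0,0,0.33],100],[[0.48,0.2,0.06],[0,0,0.4],100],[[0.56,0.233,0.07],[0,0,0.47],100],[[0.62,0.258,0.08],[0,0,0.535],100]]'; python3 -c "
from h import *
to(.674,.1763,.12,-80)"
```

```text
time_s: 2.2
ee_pos: [0.4544, 0.3684, 0.1906]
tool_rot: [[0.166, -0.986, 0.0], [-0.986, -0.166, 0.0], [-0.0, -0.0, -1.0]]
wrist_force: [-0.3, 1.0, 1.2]
grip_width: 1.003
t 2.20 pos [0.4544 0.3684 0.1906] yaw -80.42 F [-0.3  1.   1.2] M [ 0.13 -0.07 -0.02] g 1.003
shift [ 0.4519 -0.3691  0.1413] turn [-0.0002  0.     -0.0037]
```

```bash
python3 -m creep '[[[0.05,-0.04,0.015],[0,0,0],100],[[0.11,-0.09,0.035],[0,0,0],100],[[0.18,-0.15,0.06],[0,0,0],100],[[0.25,-0.21,0.08],[0,0,0],100],[[0.32,-0.27,0.1],[0,0,0],100],[[0.39,-0.32,0.12],[0,0,0],100],[[0.435,-0.355,0.135],[0,0,0],100],[[0.452,-0.369,0.141],[0,0,0],100]]'; python3 - <<'E'
from h import *
to(.674,.1763,.016,-80)
for n in("top","scene"):
    p,d=arm.read_camera(n); cv2.imwrite(f"pics/{n}1.png",p)
    for P in([.674,.1763,.045],list(arm.read_state()["ee_pos"])): print(n,proj(n,[P]))
a=cv2.resize(cv2.imread("pics/top1.png")[130:250,160:320],(400,300),interpolation=2);b=cv2.resize(cv2.imread("pics/scene1.png")[80:230,200:400],(400,300),interpolation=2)
cv2.imwrite("pics/hover.png",np.hstack([a,b]))
E
```

```text
time_s: 3.0
ee_pos: [0.6749, 0.1769, 0.1184]
tool_rot: [[0.17, -0.985, -0.002], [-0.985, -0.17, -0.001], [0.001, 0.002, -1.0]]
wrist_force: [-0.2, 0.4, 0.2]
grip_width: 0.999
t 3.00 pos [0.6749 0.1769 0.1184] yaw -80.23 F [-0.2  0.4  0.2] M [ 0.07  0.05 -0.09] g 0.999
shift [0.0007 0.0017 0.2048] turn [ 0.0009 -0.0003 -0.002 ]
top [[222.84400736 196.40310499]]
top [[215.04158022 184.5080811 ]]
scene [[278.61895078 176.70644259]]
scene [[276.80384103 148.49044772]]
```

View pics/hover.png

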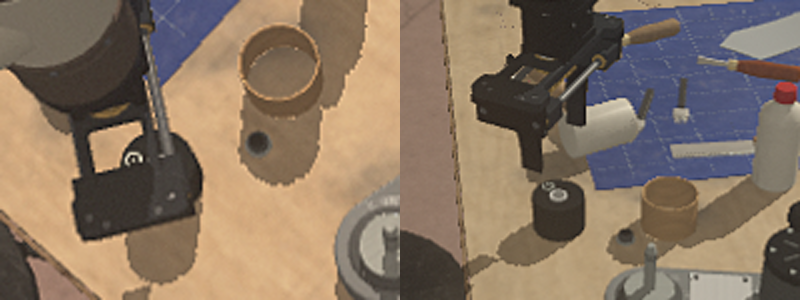

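```bash
python3 -m creep '[[[0,0,0.025],[0,0,0],100],[[0.0005,0.001,0.06],[0,0,0],100],[[0.0005,0.0015,0.1],[0,0,0],100],[[0.0005,0.0015,0.135],[0,0,0],100],[[0.0005,0.0015,0.165],[0,0,0],100],[[0.0005,0.0015,0.187],[0,0,0],100],[[0.0005,0.0015,0.2],[0,0,0],100],[[0.0005,0.0015,0.204],[0,0,0],100]]'; python3 - <<'E'
from h import *
to(.674,.1763,.016,-80)
for n in("top","scene"):
    p,d=arm.read_camera(n); cv2.imwrite(f"pics/{n}2.png",p); np.savez(f"{n}2.npz",p=p,d=d)
a=cv2.resize(cv2.imread("pics/top2.png")[150:240,180:300],(400,300),interpolation=2);b=cv2.resize(cv2.imread("pics/scene2.png")[130:220,220:340],(400,300),interpolation=2)
cv2.imwrite("pics/down.png",np.hstack([a,b]))
E
```

```text
time_s: 3.9
ee_pos: [0.6726, 0.1794, 0.0174]
tool_rot: [[0.174, -0.985, -0.001], [-0.985, -0.174, -0.0], [0.0, 0.001, -1.0]]
wrist_force: [0.9, 0.3, -0.3]
grip_width: 1.001
t 3.90 pos [0.6726 0.1794 0.0174] yaw -80.00 F [ 0.9  0.3 -0.3] M [ 0.05 -0.04  0.  ] g 1.001
shift [ 0.0067 -0.0017  0.0029] turn [ 0.0003 -0.0001 -0.    ]
```

View pics/down.png

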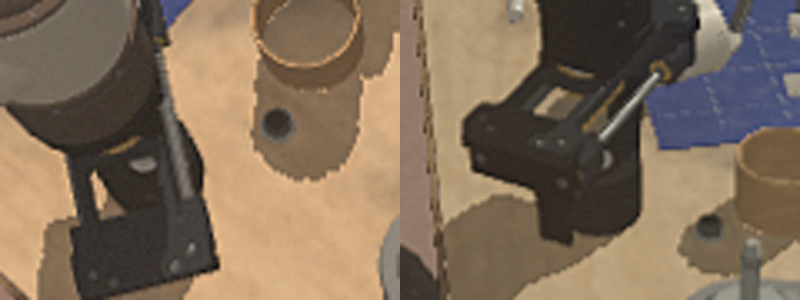

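```bash
python3 - <<'E'
from h import *
np.set_printoptions(precision=4,suppress=True)
for i in range(2):
    to(.674,.1763,.016,-80); p,d=arm.read_camera("scene")
s=arm.read_state(); R=s["tool_rot"]; t=np.array(s["ee_pos"])
for nm,o in(("pad base L",(-.0095,.0435,.008)),("pad base R",(.0095,.0435,.008)),("out L",(-.0095,.0585,.008)),("out R",(.0095,.0585,.008))):
    q=proj("scene",[t+R@np.array(o)])[0]; print(nm,q,"crop",400+(q[0]-220)/.3,(q[1]-130)/.3)
# finger front cloud
P,uv=cloud("scene",d,np.ones((480,640),bool)); s_=(P[:,0]<.64)&(P[:,0]>.58)&(P[:,1]>.12)&(P[:,1]<.22)&(P[:,2]>.012)&(P[:,2]<.05)
L=(P[s_]-t)@R; print(len(L),np.percentile(L,[3,50,97],axis=0))
E
```

```text
t 4.00 pos [0.6731 0.1794 0.0183] yaw -80.02 F [ 0.5  0.5 -0.5] M [-0.   -0.05  0.02] g 1.002
shift [ 0.0064 -0.0007  0.0045] turn [-0.0002  0.     -0.0002]
t 4.05 pos [0.6734 0.1794 0.0187] yaw -80.02 F [0.9 0.2 0.6] M [ 0.01 -0.04  0.04] g 0.997
shift [ 0.0063 -0.0001  0.0054] turn [-0.0006  0.0001 -0.0002]
pad base L [264.9112 198.0364] crop 549.7040465337934 226.78815326866575
pad base R [272.4288 200.4444] crop 574.7626036831713 234.81470649303333
out L [261.5906 201.9027] crop 538.6354962632046 239.67551275565958
out R [269.1606 204.3515] crop 563.8688000038189 247.83841640957502
125 [[-0.0121  0.0472 -0.0295]
 [ 0.0014  0.0543 -0.0113]
 [ 0.0101  0.0581  0.005 ]]
```

```bash
python3 -m creep '[[[0.003,0,0.002],[0,0,0],100],[[0.006,0,0.004],[0,0,0],100],[[0.006,0,0.004],[0,0,0],100],[[0.006,0,0.004],[0,0,0],80],[[0.006,0,0.004],[0,0,0],72],[[0.006,0,0.004],[0,0,0],66],[[0.006,0,0.004],[0,0,0],60],[[0.006,0,0.004],[0,0,0],60]]' 30; python3 -c "
from h import *
to(.674,.1763,.016,-80)"; python3 -m creep '[[[0,0,0],[0,0,0],50],[[0,0,0],[0,0,0],50],[[0,0,0],[0,0,0],50],[[0,0,0],[0,0,0],50],[[0,0,0],[0,0,0],50],[[0,0,-0.005],[0,0,0],50],[[0,0,-0.01],[0,0,0],50],[[0,0,-0.02],[0,0,0],50]]' 30; python3 -c "
from h import *
to(.674,.1763,.15,-80)"
```

```text
time_s: 4.9
ee_pos: [0.6736, 0.1764, 0.0161]
tool_rot: [[0.173, -0.985, 0.0], [-0.985, -0.173, 0.0], [-0.0, -0.0, -1.0]]
wrist_force: [0.7, 0.3, -0.2]
grip_width: 0.657
t 4.90 pos [0.6736 0.1764 0.0161] yaw -80.03 F [ 0.7  0.3 -0.2] M [ 0.1  -0.18  0.02] g 0.657
shift [ 0.0003 -0.0007  0.0001] turn [-0.0002  0.0001 -0.0002]
time_s: 5.7
ee_pos: [0.6727, 0.1759, 0.0256]
tool_rot: [[0.173, -0.985, -0.002], [-0.985, -0.173, -0.001], [0.0, 0.002, -1.0]]
wrist_force: [-0.1, -0.1, -1.9]
grip_width: 0.656
t 5.70 pos [0.6727 0.1759 0.0256] yaw -80.05 F [-0.1 -0.1 -1.9] M [ 0.08 -0.04  0.01] g 0.656
shift [-2.000e-04 -2.100e-03 -2.489e-01] turn [ 0.001  -0.0002 -0.0004]
```

```bash
python3 -m creep '[[[0,0,-0.03],[0,0,0],50],[[0,0,-0.08],[0,0,0],50],[[0,0,-0.14],[0,0,0],50],[[0,0,-0.2],[0,0,0],50],[[0,0,-0.24],[0,0,0],50],[[0,0,-0.252],[0,0,0],50],[[0,0,-0.255],[0,0,0],50],[[0,0,-0.255],[0,0,0],50]]' 30; python3 - <<'E'
from h import *
np.set_printoptions(precision=4,suppress=True)
to(.593,-.002,.15,-80)
s=arm.read_state(); t=np.array(s["ee_pos"]);R=s["tool_rot"]
for n in("top","scene"):
    p,d=arm.read_camera(n); cv2.imwrite(f"pics/{n}3.png",p)
    P,uv=cloud(n,d,np.ones((480,640),bool)); L=(P-t)@R
    k=(abs(L[:,0])<.045)&(abs(L[:,1])<.031)&(L[:,2]>-.02)&(L[:,2]<.018); L=L[k]
    print(n,k.sum(),np.percentile(L,[1,50,99],axis=0) if k.sum() else 0)
    if n=="scene":
        Q=L[L[:,2]>-.012]; r,_=[None,None]
        from scipy.optimize import least_squares
        f=least_squares(lambda c:np.hypot(Q[:,0]-c[0],Q[:,1]-c[1])-.03,[0,0],loss="soft_l1",f_scale=.001); print("axis local",f.x,np.sqrt((f.fun**2).mean()))
        b=uv[k]; print("bottom px",b[:,1].max(),b.min(0),b.max(0))
E
```

```text
time_s: 6.5
ee_pos: [0.6727, 0.1761, 0.1527]
tool_rot: [[0.173, -0.985, -0.002], [-0.985, -0.173, -0.0], [0.0, 0.002, -1.0]]
wrist_force: [-0.1, -0.9, -1.0]
grip_width: 0.659
t 6.50 pos [0.6727 0.1761 0.1527] yaw -80.04 F [-0.1 -0.9 -1. ] M [ 0.08 -0.02 -0.05] g 0.659
shift [0.3232 0.2187 0.0058] turn [ 0.0009 -0.     -0.0004]
top 52 [[-0.0071 -0.0076 -0.0189]
 [ 0.0006 -0.0054 -0.0074]
 [ 0.0302  0.0074  0.0122]]
scene 253 [[ 0.0074 -0.0055 -0.0196]
 [ 0.0231  0.0204 -0.002 ]
 [ 0.0305  0.0308  0.0165]]
axis local [-0.0005  0.0017] 0.0012971235671864494
bottom px 150 [270 130] [290 150]
```

```bash
python3 -m creep '[[[0.02,0.014,0],[0,0,0],50],[[0.06,0.041,0],[0,0,0],50],[[0.12,0.082,0],[0,0,0],50],[[0.18,0.122,0],[0,0,0],50],[[0.24,0.163,0],[0,0,0],50],[[0.29,0.197,0.005],[0,0,0],50],[[0.315,0.214,0.005],[0,0,0],50],[[0.323,0.2195,0.005],[0,0,0],50]]' 30; python3 -m creep '[[[0,0,0],[0,0,0],50],[[0,0,0],[0,0,0],50],[[0,0,0],[0,0,0],50],[[0,0,0],[0,0,0],50],[[0,0,0],[0,0,0],50],[[0,0,0],[0,0,0],50],[[0,0,0],[0,0,0],50],[[0,0,0],[0,0,0],50]]' 30 >/dev/null; python3 - <<'E'
from h import *
np.set_printoptions(precision=4,suppress=True)
to(.5925,-.002,.13,-80)
s=arm.read_state(); t=np.array(s["ee_pos"]);R=s["tool_rot"]
from scipy.optimize import least_squares
for n in("top","scene"):
    p,d=arm.read_camera(n); cv2.imwrite(f"pics/{n}4.png",p); np.savez(f"{n}4.npz",p=p,d=d)
    P,uv=cloud(n,d,np.ones((480,640),bool)); L=(P-t)@R
    k=(abs(L[:,0])<.045)&(abs(L[:,1])<.031)&(L[:,2]>-.012)&(L[:,2]<.018); Q=L[k]
    if n=="scene":
        f=least_squares(lambda c:np.hypot(Q[:,0]-c[0],Q[:,1]-c[1])-.03,[0,0],loss="soft_l1",f_scale=.001); print("axis world",t+R@np.r_[f.x,0])
    k=(np.hypot(P[:,0]-.592,P[:,1]+.002)<.02)&(P[:,2]>.07)&(P[:,2]<.104)
    S=P[k]; print(n,"spindle",len(S),S.mean(0) if len(S) else 0)
    if len(S)>15:
        g=least_squares(lambda c:np.hypot(S[:,0]-c[0],S[:,1]-c[1])-.006,[.592,-.002],loss="soft_l1",f_scale=.001); print("spindle axis",g.x)
a=cv2.resize(cv2.imread("pics/top4.png")[180:270,260:380],(400,300),interpolation=2);b=cv2.resize(cv2.imread("pics/scene4.png")[150:255,260:400],(400,300),interpolation=2)
cv2.imwrite("pics/over.png",np.hstack([a,b]))
E
```

```text
time_s: 7.4
ee_pos: [0.5923, -0.0035, 0.1508]
tool_rot: [[0.171, -0.985, -0.001], [-0.985, -0.171, -0.0], [0.0, 0.001, -1.0]]
wrist_force: [-0.3, -0.1, -1.7]
grip_width: 0.661
t 8.20 pos [ 0.5933 -0.0018  0.151 ] yaw -80.03 F [ 0.1  0.4 -2.2] M [ 0.11 -0.09  0.  ] g 0.652
shift [0.0002 0.0017 0.0421] turn [ 0.     -0.     -0.0002]
top spindle 0 0
axis world [ 0.5924 -0.0018  0.151 ]
scene spindle 81 [ 0.5884 -0.0042  0.0876]
spindle axis [ 0.5923 -0.0014]
```

View pics/over.png

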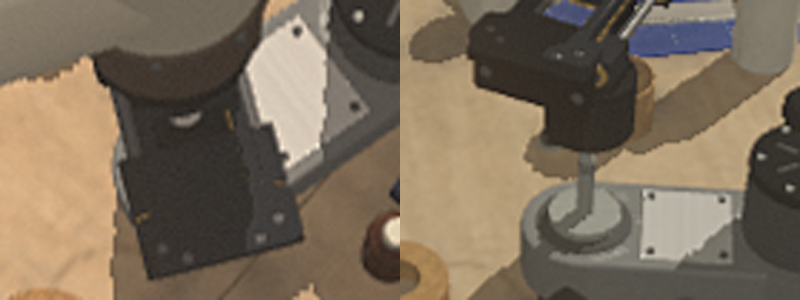

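```bash
python3 -m creep '[[[0,0,0.01],[0,0,0],50],[[0,0,0.02],[0,0,0],50],[[0,0,0.03],[0,0,0],50],[[0,0,0.04],[0,0,0],50],[[0,0,0.05],[0,0,0],50],[[0,0,0.06],[0,0,0],50],[[0,0,0.07],[0,0,0],50],[[0,0,0.075],[0,0,0],50]]' 30; python3 -c "
from h import *
to(.5925,-.002,.078,-80)"
```

```text
time_s: 9.1
ee_pos: [0.593, -0.0019, 0.1128]
tool_rot: [[0.173, -0.985, -0.001], [-0.985, -0.173, -0.0], [-0.0, 0.001, -1.0]]
wrist_force: [-0.0, 0.4, -1.0]
grip_width: 0.656
t 9.10 pos [ 0.593  -0.0019  0.1128] yaw -80.03 F [-0.   0.4 -1. ] M [0.07 0.01 0.05] g 0.656
shift [0.0001 0.001  0.0697] turn [ 0.0005  0.     -0.0003]
```

No side load at all; continuing down to just above the flange.

```bash
python3 -m creep '[[[0,0,0.01],[0,0,0],50],[[0,0,0.02],[0,0,0],50],[[0,0,0.03],[0,0,0],50],[[0,0,0.04],[0,0,0],50],[[0,0,0.05],[0,0,0],50],[[0,0,0.058],[0,0,0],50],[[0,0,0.064],[0,0,0],50],[[0,0,0.066],[0,0,0],50]]' 30; python3 -c "
from h import *
to(.593,-.002,.0761,-80)"
```

```text
time_s: 9.9
ee_pos: [0.5931, -0.0019, 0.0801]
tool_rot: [[0.173, -0.985, -0.001], [-0.985, -0.173, -0.0], [0.0, 0.001, -1.0]]
wrist_force: [0.4, -0.8, -2.1]
grip_width: 0.655
t 9.90 pos [ 0.5931 -0.0019  0.0801] yaw -80.03 F [ 0.4 -0.8 -2.1] M [ 0.04 -0.    0.02] g 0.655
shift [0.0002 0.0003 0.008 ] turn [ 0.0003 -0.     -0.0003]
```

```bash
python3 -m creep '[[[0,0,0.001],[0,0,0],50],[[0,0,0.002],[0,0,0],50],[[0,0,0.003],[0,0,0],50],[[0,0,0.004],[0,0,0],50],[[0,0,0.005],[0,0,0],50],[[0,0,0.006],[0,0,0],50],[[0,0,0.007],[0,0,0],50],[[0,0,0.007],[0,0,0],50]]' 30; python3 -c "
from h import *
to(.593,-.002,.0761,-80)"
```

```text
time_s: 10.7
ee_pos: [0.5932, -0.0018, 0.077]
tool_rot: [[0.173, -0.985, -0.0], [-0.985, -0.173, -0.0], [0.0, 0.0, -1.0]]
wrist_force: [-0.0, -1.5, -1.6]
grip_width: 0.658
t 10.70 pos [ 0.5932 -0.0018  0.077 ] yaw -80.03 F [-0.  -1.5 -1.6] M [ 0.07 -0.03  0.1 ] g 0.658
shift [0.0003 0.0005 0.0017] turn [ 0.0001 -0.     -0.0003]
```

```bash
python3 -m creep '[[[0,0,0.0005],[0,0,0],50],[[0,0,0.001],[0,0,0],50],[[0,0,0.0015],[0,0,0],50],[[0,0,0.002],[0,0,0],50],[[0,0,0.0025],[0,0,0],50],[[0,0,0.0025],[0,0,0],50],[[0,0,0.0025],[0,0,0],50],[[0,0,0.0025],[0,0,0],50]]' 30; python3 -c "
from h import *
to(.593,-.002,.0761,-80)"
```

```text
time_s: 11.5
ee_pos: [0.5933, -0.0018, 0.076]
tool_rot: [[0.173, -0.985, 0.0], [-0.985, -0.173, -0.0], [0.0, -0.0, -1.0]]
wrist_force: [-0.4, -0.3, 1.5]
grip_width: 0.656
t 11.50 pos [ 0.5933 -0.0018  0.076 ] yaw -80.03 F [-0.4 -0.3  1.5] M [ 0.12  0.28 -0.01] g 0.656
shift [ 0.0003  0.0007 -0.0001] turn [-0.0001 -0.     -0.0002]
```

```bash
python3 -m creep '[[[0,0,0.0004],[0,0,0],50],[[0,0,0.0008],[0,0,0],50],[[0,0,0.0008],[0,0,0],50],[[0,0,0.0008],[0,0,0],70],[[0,0,0.0004],[0,0,0],80],[[0,0,0],[0,0,0],90],[[0,0,0],[0,0,0],100],[[0,0,0],[0,0,0],100]]' 30; python3 -m creep '[[[0,0,0],[0,0,0],100],[[0,0,-0.01],[0,0,0],100],[[0,0,-0.03],[0,0,0],100],[[0,0,-0.08],[0,0,0],100],[[0,0,-0.15],[0,0,0],100],[[0,0,-0.22],[0,0,0],100],[[0,0,-0.28],[0,0,0],100],[[0,0,-0.3],[0,0,0],100]]';  python3 -c "
from h import *
to(.4445,-.0817,.25,-97)"
```

```text
time_s: 12.3
ee_pos: [0.5934, -0.0018, 0.0756]
tool_rot: [[0.173, -0.985, -0.0], [-0.985, -0.173, -0.0], [0.0, 0.0, -1.0]]
wrist_force: [0.4, 0.2, -0.5]
grip_width: 0.961
time_s: 13.1
ee_pos: [0.5951, -0.0017, 0.231]
tool_rot: [[0.174, -0.985, 0.009], [-0.985, -0.174, 0.001], [0.0, -0.009, -1.0]]
wrist_force: [-0.2, 0.1, 0.6]
grip_width: 1.0
t 13.10 pos [ 0.5951 -0.0017  0.231 ] yaw -80.00 F [-0.2  0.1  0.6] M [ 0.03 -0.04  0.01] g 1.000
shift [ 0.1053  0.3242 -0.0408] turn [-0.0043  0.0004  0.1484]
```

```bash
python3 -m creep '[[[0.005,0.015,-0.01],[-0.001,0,0.01],100],[[0.02,0.06,-0.02],[-0.002,0,0.03],100],[[0.04,0.12,-0.03],[-0.003,0,0.06],100],[[0.06,0.18,-0.04],[-0.004,0,0.09],100],[[0.08,0.24,-0.04],[-0.004,0,0.12],100],[[0.095,0.29,-0.04],[-0.004,0,0.14],100],[[0.103,0.318,-0.04],[-0.004,0,0.148],100],[[0.105,0.324,-0.04],[-0.004,0,0.148],100]]';  python3 - <<'E'
from h import *
to(.4445,-.0817,.107,-97)
I=[]
for n in("top","scene"):
    p,d=arm.read_camera(n); np.savez(f"{n}5.npz",p=p,d=d); cv2.imwrite(f"pics/{n}5.png",p); q=proj(n,[[.593,-.002,.105]])[0]; print(n,q)
    x,y=int(q[0])-30,int(q[1])-22; print("crop origin",x,y); I.append(cv2.resize(p[y:y+60,x:x+60],(400,400),interpolation=cv2.INTER_CUBIC))
cv2.imwrite("pics/fit.png",np.hstack(I))
E
```

```text
time_s: 13.9
ee_pos: [0.4411, -0.0822, 0.2453]
tool_rot: [[-0.123, -0.992, -0.009], [-0.992, 0.123, -0.0], [0.001, 0.009, -1.0]]
wrist_force: [-0.3, -0.3, 1.0]
grip_width: 0.997
t 13.90 pos [ 0.4411 -0.0822  0.2453] yaw -97.04 F [-0.3 -0.3  1. ] M [ 0.04 -0.12  0.05] g 0.997
shift [-0.0021 -0.0091  0.2766] turn [ 0.0046 -0.0006 -0.0004]
top [316.10724246 222.16637988]
crop origin 286 200
scene [325.17563233 205.37949009]
crop origin 295 183
```

View pics/fit.png

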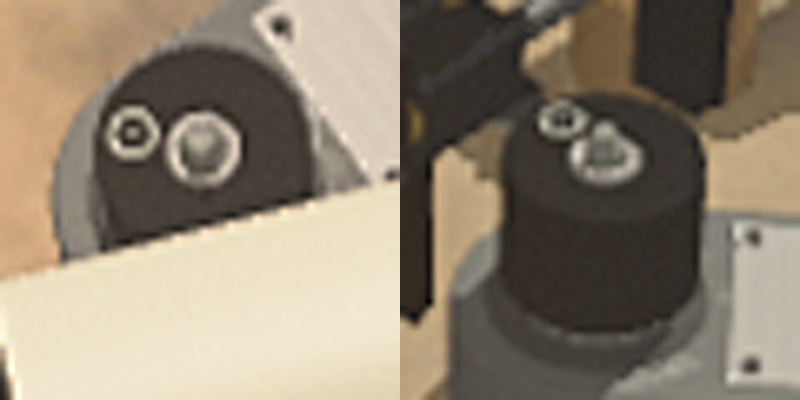

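```bash
python3 - <<'E'
from h import *
np.set_printoptions(precision=4,suppress=True)
S=atz("top",[[305.8,219.65],[316.5,222.2]],.105); C=atz("scene",[[319.45,200.85],[325.75,206.7]],.105)
for A in(S,C):
    v=A[0]-A[1]; print(A,np.hypot(*v[:2]),np.degrees(np.arctan2(v[1],v[0])))
print("tri spot",tri([[319.45,200.85]],[[305.8,219.65]]))
E
python3 -m creep '[[[0,-0.005,0.02],[0.0045,0,0],100],[[-0.002,-0.009,0.06],[0.0045,0,0],100],[[-0.002,-0.009,0.1],[0.0045,0,0],100],[[-0.002,-0.009,0.14],[0.0045,0,0],100],[[-0.002,-0.009,0.17],[0.0045,0,0],100],[[-0.002,-0.009,0.185],[0.0045,0,0],100],[[-0.002,-0.009,0.19],[0.0045,0,0],100],[[-0.002,-0.009,0.19],[0.0045,0,0],100]]'; python3 - <<'E'
from h import *
for n in("scene","top","scene"): p,d=arm.read_camera(n); np.savez(f"{n}6.npz",p=p,d=d)
to(.4445,-.0817,.107,-97)
E
```

```text
[[ 0.5991  0.0163  0.105 ]
 [ 0.5929 -0.0027  0.105 ]] 0.01997166004603981 71.71725941919729
[[ 0.5977  0.0146  0.105 ]
 [ 0.5904 -0.0051  0.105 ]] 0.020955142385191146 69.60988914997478
tri spot (array([0.5998, 0.0162, 0.1027]), np.float64(0.00036547590666401777))
time_s: 14.8
ee_pos: [0.4473, -0.081, 0.1507]
tool_rot: [[-0.121, -0.993, 0.001], [-0.993, 0.121, -0.002], [0.001, -0.001, -1.0]]
wrist_force: [0.7, -0.2, -0.4]
grip_width: 1.001
t 14.95 pos [ 0.4474 -0.081   0.1515] yaw -96.97 F [-0.7  0.   0.1] M [ 0.08 -0.09  0.04] g 1.003
shift [0.0019 0.0058 0.089 ] turn [-0.0014 -0.0004  0.0002]
```

```bash
python3 -m creep '[[[0,0.002,0.01],[0,0,0],100],[[0.002,0.004,0.03],[0,0,0],100],[[0.002,0.006,0.05],[0,0,0],100],[[0.002,0.006,0.07],[0,0,0],100],[[0.002,0.006,0.082],[0,0,0],100],[[0.002,0.006,0.088],[0,0,0],100],[[0.002,0.006,0.089],[0,0,0],100],[[0.002,0.006,0.089],[0,0,0],100]]'; python3 - <<'E'
from h import *
np.set_printoptions(precision=4,suppress=True)
I=[]
for n in("top","scene"):
    p,d=arm.read_camera(n); cv2.imwrite(f"pics/{n}7.png",p); np.savez(f"{n}7.npz",p=p,d=d)
    s=arm.read_state(); q=proj(n,[s["ee_pos"]])[0].astype(int); print(q)
    I.append(cv2.resize(p[max(0,q[1]-50):q[1]+50,q[0]-50:q[0]+50],(400,400),interpolation=cv2.INTER_CUBIC))
cv2.imwrite("pics/tg.png",np.hstack(I)); to(.4445,-.0817,.107,-97)
E
```

```text
time_s: 15.75
ee_pos: [0.4439, -0.0818, 0.1063]
tool_rot: [[-0.122, -0.993, 0.001], [-0.993, 0.122, -0.001], [0.001, -0.001, -1.0]]
wrist_force: [0.2, -1.1, -0.2]
grip_width: 1.001
[367 300]
[314 269]
t 15.85 pos [ 0.4439 -0.0818  0.1066] yaw -96.99 F [-0.2  0.2  0.5] M [ 0.06 -0.1  -0.03] g 1.001
shift [-0.0003 -0.0011 -0.0008] turn [-0.001  -0.0005  0.0001]
```

View pics/tg.png

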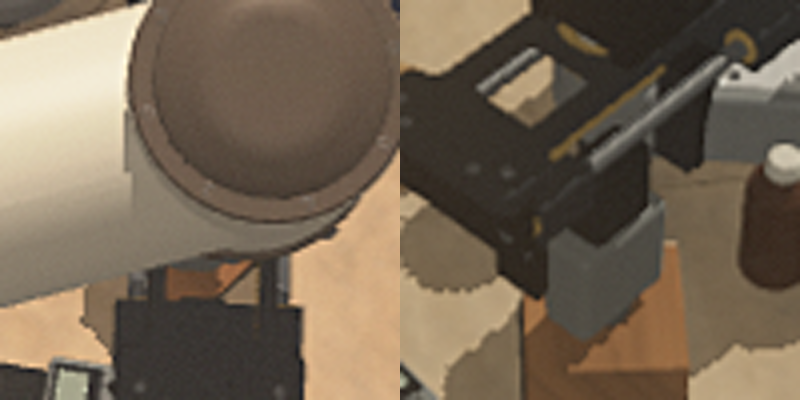

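```bash
python3 -m creep '[[[0,0,-0.004],[0,0,0],100],[[0,0,-0.01],[0,0,0],100],[[0,0,-0.01],[0,0,0],100],[[0,0,-0.01],[0,0,0],80],[[0,0,-0.01],[0,0,0],60],[[0,0,-0.01],[0,0,0],50],[[0,0,-0.01],[0,0,0],42],[[0,0,-0.01],[0,0,0],36]]' 45; python3 -m creep '[[[0,0,0],[0,0,0],30],[[0,0,0],[0,0,0],25],[[0,0,0],[0,0,0],20],[[0,0,0],[0,0,0],20],[[0,0,0],[0,0,0],20],[[0,0,0],[0,0,0],20],[[0,0,0],[0,0,0],20],[[0,0,0],[0,0,0],20]]' 45;python3 -c "
from h import *
to(.4445,-.0817,.16,-97)"
```

```text
time_s: 16.65
ee_pos: [0.4436, -0.0818, 0.1112]
tool_rot: [[-0.122, -0.993, 0.001], [-0.993, 0.122, -0.001], [0.001, -0.001, -1.0]]
wrist_force: [-0.1, -0.8, 0.4]
grip_width: 0.633
time_s: 17.45
ee_pos: [0.4438, -0.0818, 0.1113]
tool_rot: [[-0.122, -0.993, 0.001], [-0.993, 0.122, -0.001], [0.001, -0.001, -1.0]]
wrist_force: [0.3, -0.7, -0.6]
grip_width: 0.388
t 17.45 pos [ 0.4438 -0.0818  0.1113] yaw -96.99 F [ 0.3 -0.7 -0.6] M [ 0.12 -0.31 -0.01] g 0.388
shift [-0.0003 -0.0016 -0.0974] turn [-0.0007 -0.0006  0.0001]
```

```bash
python3 -m creep '[[[0,0,-0.01],[0,0,0],20],[[0,0,-0.035],[0,0,0],20],[[0,0,-0.08],[0,0,0],20],[[0,0,-0.13],[0,0,0],20],[[0,0,-0.18],[0,0,0],20],[[0,0,-0.23],[0,0,0],20],[[0,0,-0.26],[0,0,0],20],[[0,0,-0.27],[0,0,0],20]]' 45;python3 -c "
from h import *
to(.5993,.0166,.245,-97)"
```

```text
time_s: 18.25
ee_pos: [0.4436, -0.0816, 0.2478]
tool_rot: [[-0.122, -0.993, 0.003], [-0.993, 0.122, -0.001], [0.0, -0.003, -1.0]]
wrist_force: [0.6, 0.1, -2.8]
grip_width: 0.388
t 18.25 pos [ 0.4436 -0.0816  0.2478] yaw -96.99 F [ 0.6  0.1 -2.8] M [ 0.09 -0.1   0.01] g 0.388
shift [-0.2328 -0.2851  0.0064] turn [-0.0017 -0.0002  0.0001]
```

```bash
python3 -m creep '[[[-0.01,-0.012,0],[0,0,0],20],[[-0.035,-0.043,0],[0,0,0],20],[[-0.075,-0.092,0],[0,0,0],20],[[-0.12,-0.147,0],[0,0,0],20],[[-0.165,-0.2,0],[0,0,0],20],[[-0.205,-0.25,0],[0,0,0],20],[[-0.226,-0.276,0.003],[0,0,0],20],[[-0.233,-0.285,0.006],[0,0,0],20]]' 45; python3 -m creep '[[[0,0,0.005],[0,0,0],20],[[0,0,0.01],[0,0,0],20],[[0,0,0.01],[0,0,0],20],[[0,0,0.01],[0,0,0],20],[[0,0,0.01],[0,0,0],20],[[0,0,0.01],[0,0,0],20],[[0,0,0.01],[0,0,0],20],[[0,0,0.01],[0,0,0],20]]' 45; python3 - <<'E'
from h import *
np.set_printoptions(precision=4,suppress=True)
to(.5993,.0166,.22,-97)
s=arm.read_state(); t=np.array(s["ee_pos"]); R=s["tool_rot"]
I=[]
for n in("scene","top"):
    p,d=arm.read_camera(n); np.savez(f"{n}8.npz",p=p,d=d); cv2.imwrite(f"pics/{n}8.png",p)
    P,_=cloud(n,d,np.ones((480,640),bool)); L=(P-t)@R
    for a,b,r in((.02,.06,.05),(.085,.1,.02)):
        k=(L[:,2]>a)&(L[:,2]<b)&(np.hypot(L[:,0],L[:,1])<r); print(n,a,k.sum(),np.percentile(L[k],[2,50,98],axis=0) if k.sum() else 0)
    q=proj(n,[[.5993,.0166,.12]])[0].astype(int); print(q)
    I.append(cv2.resize(p[q[1]-45:q[1]+35,q[0]-40:q[0]+40],(400,400),interpolation=cv2.INTER_CUBIC))
    for nm,w in (("foot exp",t+R@[0,0,.1013]),("spot",[.5993,.0166,.105])): print(nm,((proj(n,[w])[0]-[q[0]-40,q[1]-45])*5).round())
cv2.imwrite("pics/sp.png",np.hstack(I))
E
```

```text
time_s: 19.05
ee_pos: [0.5999, 0.0179, 0.2403]
tool_rot: [[-0.121, -0.993, -0.003], [-0.993, 0.121, -0.002], [0.002, 0.003, -1.0]]
wrist_force: [0.3, -0.4, -1.4]
grip_width: 0.389
time_s: 19.85
ee_pos: [0.5991, 0.0166, 0.2384]
tool_rot: [[-0.122, -0.993, 0.001], [-0.993, 0.122, -0.001], [0.001, -0.001, -1.0]]
wrist_force: [-0.3, 0.3, -2.7]
grip_width: 0.386
t 19.85 pos [0.5991 0.0166 0.2384] yaw -97.00 F [-0.3  0.3 -2.7] M [ 0.07 -0.04 -0.05] g 0.386
shift [-0.0001 -0.0004  0.0369] turn [-0.0007 -0.0005  0.    ]
scene 0.02 490 [[-0.0102 -0.0212  0.0213]
 [ 0.0116  0.0169  0.0399]
 [ 0.0138  0.0287  0.059 ]]
scene 0.085 40 [[-0.0038 -0.0022  0.0852]
 [ 0.0035  0.0047  0.0921]
 [ 0.0072  0.0075  0.0993]]
[319 193]
foot exp [202. 195.]
spot [200. 260.]
top 0.02 48 [[-0.0114  0.0239  0.0327]
 [-0.0018  0.0251  0.0436]
 [ 0.0079  0.0263  0.0584]]
top 0.085 0 0
[305 217]
foot exp [199. 216.]
spot [203. 238.]
```

View pics/sp.png

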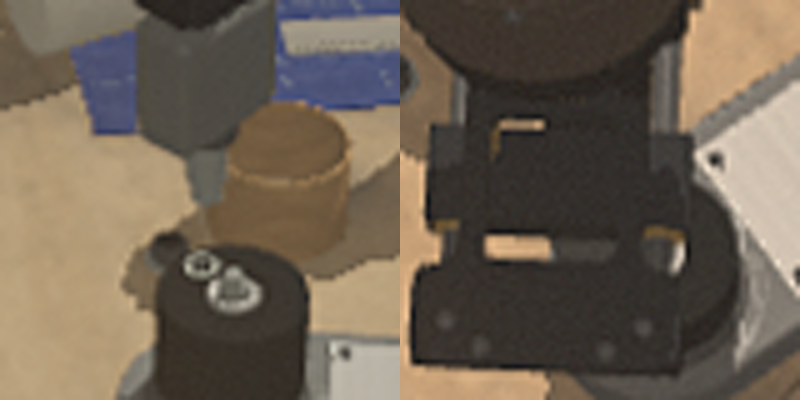

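```bash
python3 - <<'E'
from h import *
from scipy.optimize import least_squares
np.set_printoptions(precision=4,suppress=True)
s=arm.read_state(); t=np.array(s["ee_pos"]); R=s["tool_rot"]
Q=np.load("scene8.npz"); P,uv=cloud("scene",Q["d"],np.ones((480,640),bool)); L=(P-t)@R
for a,b,r in((.074,.09,.008),(.0925,.1005,.0065)):
    k=(L[:,2]>a)&(L[:,2]<b)&(np.hypot(L[:,0],L[:,1])<.016); S=L[k]
    f=least_squares(lambda c:np.hypot(S[:,0]-c[0],S[:,1]-c[1])-r,[0,0],loss="soft_l1",f_scale=.001)
    print(k.sum(),"local",f.x,"world",t+R@np.r_[f.x,.1013], "px",uv[k].min(0),uv[k].max(0))
# drum in same frame: side cylinder and white spot ring centroid
k=(P[:,2]>.065)&(P[:,2]<.1)&(np.hypot(P[:,0]-.593,P[:,1]+.002)<.036)&(P[:,0]+P[:,1]<.591); S=P[k]
f=least_squares(lambda c:np.hypot(S[:,0]-c[0],S[:,1]-c[1])-.03,[.593,-.002],loss="soft_l1",f_scale=.001); print("drum axis scene",f.x,k.sum())
g=Q["p"].mean(2); m=np.zeros_like(g); 
k=(abs(P[:,2]-.105)<.005)&(np.hypot(P[:,0]-.598,P[:,1]-.016)<.0085); w=np.clip(g[uv[k][:,1],uv[k][:,0]]-60,0,None)
u=(uv[k]*w[:,None]).sum(0)/w.sum(); print("spot px",u,atz("scene",[u],.105))
E
```

```text
49 local [-0.0009 -0.0005] world [0.5998 0.0173 0.137 ] px [316 177] [323 184]
18 local [-0.0012  0.0001] world [0.5993 0.0177 0.137 ] px [317 185] [322 188]
drum axis scene [ 0.5924 -0.0018] 404
spot px [318.7805 200.6193] [[0.5975 0.016  0.105 ]]
```

```bash
python3 -m creep '[[[0.001,0.0005,0.004],[0,0,0],20],[[0.002,0.0013,0.012],[0,0,0],20],[[0.0022,0.0013,0.02],[0,0,0],20],[[0.0022,0.0013,0.03],[0,0,0],20],[[0.0022,0.0013,0.038],[0,0,0],20],[[0.0022,0.0013,0.045],[0,0,0],20],[[0.0022,0.0013,0.049],[0,0,0],20],[[0.0022,0.0013,0.05],[0,0,0],20]]' 45; python3 - <<'E'
from h import *
to(.5983,.0156,.2063,-97)
I=[]
for n in("scene",):
    p,d=arm.read_camera(n); cv2.imwrite("pics/s9.png",p)
    cv2.imwrite("pics/sp9.png",cv2.resize(p[160:230,285:365],(640,560),interpolation=cv2.INTER_CUBIC))
to(.5983,.0156,.2063,-97)
E
```

```text
time_s: 20.75
ee_pos: [0.5983, 0.0156, 0.2129]
tool_rot: [[-0.122, -0.993, 0.0], [-0.993, 0.122, -0.001], [0.001, -0.001, -1.0]]
wrist_force: [0.6, -0.1, -1.3]
grip_width: 0.386
t 20.75 pos [0.5983 0.0156 0.2129] yaw -96.99 F [ 0.6 -0.1 -1.3] M [ 0.07 -0.07 -0.  ] g 0.386
shift [-0.0001 -0.0001  0.0133] turn [-0.0003 -0.0007  0.0001]
t 20.80 pos [0.5983 0.0156 0.2131] yaw -96.99 F [ 0.4 -0.7 -2.4] M [ 0.09 -0.04 -0.02] g 0.390
shift [-0.      0.0001  0.0136] turn [-0.0004 -0.0007  0.0001]
```

View pics/sp9.png

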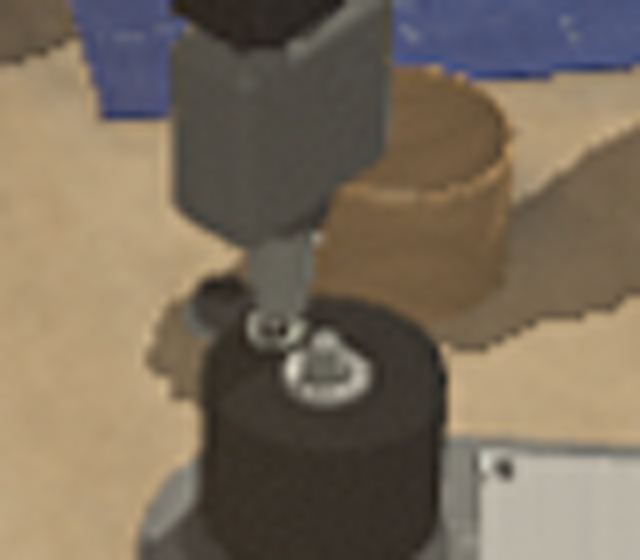

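```bash
python3 -m creep '[[[-0.0006,0.0007,0.001],[0,0,0],20],[[-0.0012,0.0014,0.003],[0,0,0],20],[[-0.0012,0.0014,0.005],[0,0,0],20],[[-0.0012,0.0014,0.006],[0,0,0],20],[[-0.0012,0.0014,0.006],[0,0,0],20],[[-0.0012,0.0014,0.006],[0,0,0],20],[[-0.0012,0.0014,0.006],[0,0,0],20],[[-0.0012,0.0014,0.006],[0,0,0],20]]' 45; python3 - <<'E'
from h import *
np.set_printoptions(precision=1,suppress=True)
to(.5977,.0163,.2063,-97)
t=np.array(arm.read_state()["ee_pos"])
p,d=arm.read_camera("scene"); cv2.imwrite("pics/sA.png",p)
print("foot,spot,axis,drumL/R proj:",[proj("scene",[w])[0] for w in (t-[0,0,.1013],t-[0,0,.075],[.598,.0162,.105],[.593,-.0018,.105])])
g=p.astype(int)
for y in range(188,206): print(y,g[y,308:332].sum(1)//3)
cv2.imwrite("pics/spA.png",cv2.resize(p[170:220,295:355],(720,600),interpolation=cv2.INTER_CUBIC))
E
```

```text
time_s: 21.6
ee_pos: [0.5978, 0.0163, 0.2103]
tool_rot: [[-0.122, -0.993, 0.001], [-0.993, 0.122, -0.001], [0.001, -0.001, -1.0]]
wrist_force: [0.6, 0.3, -2.5]
grip_width: 0.391
t 21.60 pos [0.6 0.  0.2] yaw -96.99 F [ 0.6  0.3 -2.5] M [ 0.  -0.1  0. ] g 0.391
shift [-0.  0.  0.] turn [-0. -0.  0.]
foot,spot,axis,drumL/R proj: [array([318.8, 198.9]), array([319.1, 188.1]), array([318.8, 200.5]), array([325.1, 205.3])]
188 [97 72 70 73 74 77 75 77 77 74 76 75 72 67 62 57 58 78 88 89 88 89 89 90]
189 [152 119  74  68  73  74  76  76  74  72  73  69  61  58  56  63  78  89
  88  88  88  88  89  89]
190 [161 154 131  93  68  70  76  76  74  72  75  74  71  69  80  84  87  89
  88  89  88  87  87  90]
191 [153 156 155 152 133  95  72  70  73  86  92  93  92  89  93  90  87  85
  86  88  86  88  86  87]
192 [149 152 156 165 163 154 111  84  88  95  99  97  98  95  92  96  89  85
  87  86  88  87  89  89]
193 [151 155 162 153 155 135 108  93  92  95  96  97  97  94  92 102  89  85
  86  86  89  89  90  92]
194 [156 149 126  99  95  70  66  88  95  95  97  96  97  94  93 101  89  86
  88  88
[... 450 characters left out ...]
  63  64  62  52 103 103  97  99  97  96  95  63  48  53
  53  55  55  54  53  52]
200 [ 94  91  73  61  59  61  56  54  93  80  84 104  83 103 125  80  42  46
  46  50  52  53  53  55]
201 [ 96  96  94  80  64  52  48  48 119  83  54  68  49 154 137  66  77 111
  99  62  48  51  52  53]
202 [ 98  99 103  86  55  48  45  40  93 104  84  93  76 140  95  59 137 156
 153  92  41  47  50  54]
203 [ 98 102  89  61  47  46  46  47  47  73  68  73  63  65  86  86 125 134
 130 120  86  50  45  51]
204 [ 97 100  75  50  46  48  47  48  45  43  43  42  54 154 152 106  99 103
 100 128 142 119  64  44]
205 [100 105  67  46  47  48  48  48  48  46  48  50  96 196 153  97  97  99
  96 122 130 161 137  71]
```

View pics/spA.png

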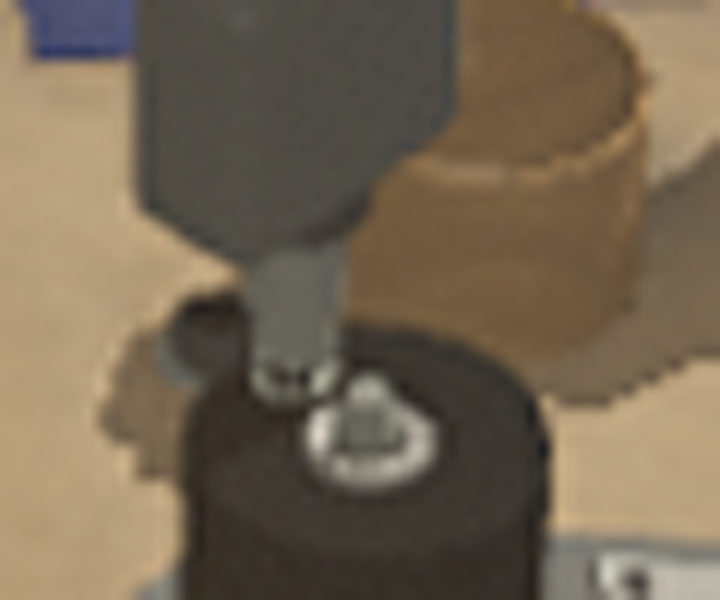

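```bash
python3 -m creep '[[[0,0,0.0005],[0,0,0],20],[[0,0,0.001],[0,0,0],20],[[0,0,0.0015],[0,0,0],20],[[0,0,0.002],[0,0,0],20],[[0,0,0.0025],[0,0,0],20],[[0,0,0.0025],[0,0,0],20],[[0,0,0.0025],[0,0,0],20],[[0,0,0.0025],[0,0,0],20]]' 45; python3 - <<'E'
from h import *
np.set_printoptions(precision=4,suppress=True)
to(.5977,.0163,.2063,-97)
ps=[]
for i in range(6):
    p,d=arm.read_camera("scene"); ps.append(p.astype(float)); s=arm.read_state(); print(s["wrist_force"],s["ee_pos"])
m=np.mean(ps,0).mean(2)
for y in range(194,207): print(y,m[y,312:326].astype(int))
print(proj("scene",[s["ee_pos"]-np.r_[0,0,.1013]]))
E
```

```text
time_s: 22.45
ee_pos: [0.5978, 0.0163, 0.209]
tool_rot: [[-0.122, -0.993, 0.001], [-0.993, 0.122, -0.001], [0.001, -0.001, -1.0]]
wrist_force: [-0.7, 0.9, -2.5]
grip_width: 0.386
t 22.45 pos [0.5978 0.0163 0.209 ] yaw -96.99 F [-0.7  0.9 -2.5] M [ 0.13 -0.05  0.06] g 0.386
shift [-0.0001  0.0001  0.0055] turn [-0.0006 -0.0006  0.0001]
[-0.4499  0.4274 -2.2945] [0.5978 0.0163 0.2091]
[-0.2269  0.7147 -2.6516] [0.5977 0.0162 0.2091]
[-0.1505 -0.2582 -1.3694] [0.5977 0.0162 0.209 ]
[-0.0722 -0.1225 -2.7682] [0.5978 0.0163 0.2091]
[-0.9031  0.5419 -3.0503] [0.5977 0.0162 0.2091]
[ 0.5488  0.3452 -1.8644] [0.5978 0.0163 0.209 ]
194 [ 94  71  68  89  93  95  96  96  96  94  91 102  90  84]
195 [ 38  41  41  75  92  95  97  97  96  94  91 104  93  88]
196 [44 44 41 64 90 95 97 96 96 94 93 91 80 78]
197 [52 50 55 60 91 96 96 96 96 95 92 69 57 58]
198 [ 61  61  63  55  91  98  97  97  96  94 101  68  49  51]
199 [ 65  65  60  51  91  97  97  97  96  95 100  68  49  52]
200 [ 61  59  57  55  93  99  99 100  97  94 123  81  44  45]
201 [ 62  51  49  47 122  95  69  70  65 152 134  66  76 111]
202 [ 53  46  46  41  92 103  84  98  79 137  95  60 136 156]
203 [ 46  46  47  44  48  73  68  75  63  65  87  85 125 135]
204 [ 46  48  48  48  46  44  42  42  53 153 152 107  99 102]
205 [ 48  48  49  47  46  46  51  49  96 196 153  97  96  99]
206 [ 48  48  48  48  47  51  55  49 110 205 141  85  98 101]
[[318.7702 199.4065]]
```

```bash
python3 -m creep '[[[0,0,0.0005],[0,0,0],20],[[0,0,0.001],[0,0,0],20],[[0,0,0.0015],[0,0,0],20],[[0,0,0.002],[0,0,0],20],[[0,0,0.002],[0,0,0],20],[[0,0,0.002],[0,0,0],20],[[0,0,0.002],[0,0,0],20],[[0,0,0.002],[0,0,0],20]]' 45; python3 - <<'E'
from h import *
F=[]
for i in range(6):
    p,d=arm.read_camera("scene"); s=arm.read_state(); F.append(np.r_[s["wrist_force"],s["ee_pos"],s["moment"]])
print(np.mean(F,0).round(4))
m=p.mean(2)
for y in range(197,206): print(y,m[y,312:326].astype(int))
E
```

```text
time_s: 23.55
ee_pos: [0.5978, 0.0163, 0.2082]
tool_rot: [[-0.122, -0.993, 0.001], [-0.993, 0.122, -0.001], [0.001, -0.001, -1.0]]
wrist_force: [-0.6, -0.4, -0.4]
grip_width: 0.386
[-0.3623  0.052  -0.2554  0.5978  0.0163  0.2081  0.1037  0.0553  0.0093]
197 [51 50 54 61 86 96 95 97 96 93 92 70 57 56]
198 [ 61  63  63  56  91  96  96  97  96  96 100  68  50  52]
199 [ 64  66  62  49  89  97  97  97  95  95 107  72  50  52]
200 [ 61  60  54  55 100 103  98  99  99  99 114  71  45  47]
201 [ 63  52  47  48 126 101  86  86  78  96 104  63  75 112]
202 [ 54  44  45  40  92 105  91 103  86 106  78  61 137 157]
203 [ 46  47  48  44  48  72  68  75  66  68  88  88 126 135]
204 [ 45  47  47  47  45  44  40  46  54 153 153 108  99 101]
205 [ 48  49  47  46  47  46  50  48  95 197 154  97  97  97]
```

```bash
python3 - <<'E'
from h import *
for f in("scene0","scene5","scene8"):
    m=np.load(f+".npz")["p"].mean(2); print(f)
    for y in range(195,206): print(y,m[y,312:326].astype(int))
s=np.load("scene8.npz"); 
E
```

```text
scene0
195 [39 41 41 61 82 90 91 94 99 89 80 81 84 87]
196 [44 44 43 49 70 88 93 93 98 97 90 81 81 83]
197 [ 53  50  54  56  70  89  94  94  96 100  96 124 108  84]
198 [ 60  61  61  58  74  94  96  93  93  99  98 115 104 109]
199 [ 61  62  62  54  84  93  96  92  91  93  96  97  96 104]
200 [57 57 61 60 88 94 95 95 90 95 98 98 99 96]
201 [ 79  83  87  86  92  95  97  95  94  93  98  95 111 125]
202 [ 95  94  95  97  98  96  95  96  94  95  96 101 140 151]
203 [101 100 100 100 100  98  97  94  93  95  96  95 122 128]
204 [101 101 103 101 100  98  97  96  95  95  95  90  97  97]
205 [97 98 96 98 98 97 96 96 96 99 91 92 96 94]
scene5
195 [ 46  42  39  62  83  93  95  98 104  92  84  86  87  90]
196 [ 45  41  38  43  71  91  97 101 107  98  86  79  78  77]
197 [46 46 52 56 70 93 83 73 69 66 63 58 55 55]
198 [ 53  57  62  53  56  84 120 129  95  51  41  48  49  49]
199 [ 60  63  54  45 113 133 105  91  92 120  74  45  46  49]
200 [ 56  56  51  70 136 110  78  94  69 130 134  76  41  41]
201 [ 61  50  49  57 184 128  58  69  39 161 142  65  75 113]
202 [ 57  50  50  41 136 137 125 140 129
[... 182 characters left out ...]
  96 201 157  98  98 102]
scene8
195 [ 39  40  43  61  83  91  95  96 103  92  84  86  88  88]
196 [ 44  45  46  53  72  91  96  98 104  97  86  78  76  78]
197 [52 52 57 59 70 93 83 73 71 67 63 60 60 57]
198 [ 61  61  63  55  59  86 117 124  94  54  47  50  53  54]
199 [ 63  66  60  49 110 128 103  92  91 117  75  50  51  52]
200 [ 61  58  53  73 131 108  78  92  69 128 130  76  45  45]
201 [ 63  55  53  60 177 125  60  70  43 154 137  66  78 110]
202 [ 59  54  55  46 132 134 121 138 124 142  93  60 134 156]
203 [ 56  53  55  51  53  86  97 107  96  73  86  86 124 133]
204 [ 55  56  57  57  53  50  47  42  50 151 152 107  98 101]
205 [ 54  55  55  56  57  55  55  48  96 195 152  97  96  98]
```

```bash
python3 -m creep '[[[0,0,-0.003],[0,0,0],20],[[0.0006,0.0007,-0.006],[0,0,0],20],[[0.0012,0.0013,-0.006],[0,0,0],20],[[0.0012,0.0013,-0.006],[0,0,0],20],[[0.0012,0.0013,-0.004],[0,0,0],20],[[0.0012,0.0013,-0.002],[0,0,0],20],[[0.0012,0.0013,0],[0,0,0],20],[[0.0012,0.0013,0.001],[0,0,0],20]]' 45; python3 -m creep '[[[0,0,0.0004],[0,0,0],20],[[0,0,0.0008],[0,0,0],20],[[0,0,0.0012],[0,0,0],20],[[0,0,0.0016],[0,0,0],20],[[0,0,0.002],[0,0,0],20],[[0,0,0.002],[0,0,0],20],[[0,0,0.002],[0,0,0],20],[[0,0,0.002],[0,0,0],20]]' 45; python3 - <<'E'
from h import *
F=[]
for i in range(6):
    p,d=arm.read_camera("scene"); s=arm.read_state(); F.append(np.r_[s["wrist_force"],s["ee_pos"],s["moment"]])
print(np.mean(F,0).round(4))
m=p.mean(2)
for y in range(197,206): print(y,m[y,312:326].astype(int))
E
```

```text
time_s: 24.65
ee_pos: [0.5971, 0.0157, 0.2078]
tool_rot: [[-0.122, -0.993, 0.001], [-0.993, 0.122, -0.001], [0.001, -0.001, -1.0]]
wrist_force: [-0.9, 0.6, 0.1]
grip_width: 0.388
time_s: 25.45
ee_pos: [0.5971, 0.0157, 0.2068]
tool_rot: [[-0.122, -0.993, 0.001], [-0.993, 0.122, -0.001], [0.001, -0.002, -1.0]]
wrist_force: [-0.9, 0.6, 2.2]
grip_width: 0.389
[-1.2247  0.1931  2.7533  0.5971  0.0157  0.2067  0.1399  0.3645 -0.0134]
197 [52 49 55 72 90 96 97 96 97 96 95 84 62 58]
198 [61 62 61 62 90 97 98 96 96 94 87 64 51 52]
199 [ 65  65  62  51  90  96  98  98  97  96 100  66  49  51]
200 [ 60  59  56  56  92  98  96  97  96  94 109  70  45  48]
201 [ 64  50  47  48 103 104  98  98  98  98  90  55  78 110]
202 [ 53  47  47  41  79 101  99 113  89 105  72  60 136 156]
203 [ 46  45  48  44  49  66  68  77  58  63  88  88 125 135]
204 [ 46  47  48  48  46  43  40  41  54 153 153 109  99 103]
205 [ 46  49  49  46  48  46  48  49  98 197 153  98  96  98]
```

```bash
python3 -m creep '[[[0,0,-0.004],[0,0,0],20],[[0,0,-0.008],[0,0,0],20],[[0.001,0.001,-0.008],[0,0,0],20],[[0.0017,0.002,-0.008],[0,0,0],20],[[0.0017,0.002,-0.006],[0,0,0],20],[[0.0017,0.002,-0.004],[0,0,0],20],[[0.0017,0.002,-0.002],[0,0,0],20],[[0.0017,0.002,0],[0,0,0],20]]' 45; python3 -m creep '[[[0,0,0],[0,0,0],20],[[0,0,0],[0,0,0],20],[[0,0,0.0004],[0,0,0],20],[[0,0,0.0008],[0,0,0],20],[[0,0,0.0008],[0,0,0],20],[[0,0,0.0008],[0,0,0],20],[[0,0,0.0008],[0,0,0],20],[[0,0,0.0008],[0,0,0],20]]' 45; python3 - <<'E'
from h import *
F=[]
for i in range(6):
    p,d=arm.read_camera("scene"); s=arm.read_state(); F.append(np.r_[s["wrist_force"],s["ee_pos"],s["moment"]])
print(np.mean(F,0).round(4)); cv2.imwrite("pics/sB.png",p)
m=p.mean(2)
for y in range(197,206): print(y,m[y,312:326].astype(int))
E
```

```text
time_s: 26.55
ee_pos: [0.5959, 0.015, 0.207]
tool_rot: [[-0.121, -0.993, 0.001], [-0.993, 0.121, -0.002], [0.001, -0.001, -1.0]]
wrist_force: [-0.9, 0.4, 0.6]
grip_width: 0.386
time_s: 27.35
ee_pos: [0.596, 0.015, 0.2063]
tool_rot: [[-0.122, -0.993, 0.001], [-0.993, 0.122, -0.001], [0.001, -0.001, -1.0]]
wrist_force: [-1.5, 0.5, 3.3]
grip_width: 0.385
[-1.6261e+00 -1.1580e-01  4.2821e+00  5.9600e-01  1.5000e-02  2.0630e-01
  1.4780e-01  5.8100e-01 -3.1000e-03]
197 [52 50 54 78 91 95 96 96 96 96 93 93 70 56]
198 [62 61 60 72 91 95 95 97 97 94 94 81 56 52]
199 [ 63  63  58  54  91  96  98  96  96  94 103  73  51  52]
200 [59 59 56 77 95 96 97 97 96 97 96 63 45 45]
201 [ 64  55  49  68  91 100  99  99  97 100  82  51  78 112]
202 [ 58  48  46  46  67  87 100 103 101  89  59  62 137 157]
203 [ 45  47  47  47  46  58  73  75  68  50  85  88 125 135]
204 [ 45  49  49  48  47  42  44  50  53 155 155 106 100 102]
205 [ 47  48  49  48  47  46  44  46  95 197 155  97  96  98]
```

```bash
python3 -m creep '[[[0,0,0.0001],[0,0,0],20],[[0,0,0.0002],[0,0,0],20],[[0,0,0.0003],[0,0,0],20],[[0,0,0.0004],[0,0,0],20],[[0,0,0.0005],[0,0,0],20],[[0,0,0.0006],[0,0,0],20],[[0,0,0.0006],[0,0,0],20],[[0,0,0.0006],[0,0,0],20]]' 45; python3 - <<'E'
from h import *
F=[]
for i in range(8):
    p,d=arm.read_camera("scene"); s=arm.read_state(); F.append(np.r_[s["wrist_force"],s["ee_pos"],s["moment"]])
print(np.mean(F,0).round(4)); print(s["tool_rot"].round(4).tolist())
E
```

```text
time_s: 28.45
ee_pos: [0.5961, 0.015, 0.2062]
tool_rot: [[-0.122, -0.993, 0.001], [-0.993, 0.122, -0.001], [0.001, -0.002, -1.0]]
wrist_force: [-2.2, 0.1, 4.8]
grip_width: 0.388
[-2.0348e+00  2.3150e-01  5.5596e+00  5.9600e-01  1.5000e-02  2.0620e-01
  1.8810e-01  6.9880e-01  9.0000e-04]
[[-0.1215, -0.9926, 0.0014], [-0.9926, 0.1215, -0.0013], [0.0012, -0.0016, -1.0]]
```

```bash
python3 -m creep '[[[0,0,0.0002],[0,0,0],20],[[0,0,0.0004],[0,0,0],20],[[0,0,0.0006],[0,0,0],20],[[0,0,0.0008],[0,0,0],20],[[0,0,0.0008],[0,0,0],20],[[0,0,0.0008],[0,0,0],20],[[0,0,0.0008],[0,0,0],20],[[0,0,0.0008],[0,0,0],20]]' 45; python3 - <<'E'
from h import *
F=[];G=[]
for i in range(10):
    n=("scene","top")[i%2]; p,d=arm.read_camera(n); G.append(p); s=arm.read_state(); F.append(np.r_[s["wrist_force"],s["ee_pos"],s["moment"]])
print(np.mean(F,0).round(4),np.std(F,0)[:3].round(2),s["time_s"])
from scipy.optimize import least_squares
p,d=arm.read_camera("scene"); t=s["ee_pos"];R=s["tool_rot"]; P,_=cloud("scene",d,np.ones((480,640),bool)); L=(P-t)@R
k=(L[:,2]>.02)&(L[:,2]<.06)&(np.hypot(L[:,0],L[:,1])<.035)&(L[:,0]>.008)&(L[:,1]<.02); S=L[k]
print("case face slope dx/dz deg",np.degrees(np.arctan(np.polyfit(S[:,2],S[:,0],1)[0])),k.sum())
cv2.imwrite("pics/final.png",cv2.resize(p[120:240,250:410],(800,600),interpolation=cv2.INTER_CUBIC))
E
```

```text
time_s: 29.65
ee_pos: [0.5961, 0.015, 0.2062]
tool_rot: [[-0.121, -0.993, 0.002], [-0.993, 0.121, -0.001], [0.001, -0.002, -1.0]]
wrist_force: [-2.3, -0.4, 6.8]
grip_width: 0.385
[-2.4361e+00  3.4250e-01  6.8334e+00  5.9610e-01  1.5000e-02  2.0620e-01
  2.0690e-01  8.7980e-01  3.8000e-03] [0.34 0.26 0.49] 30.15
case face slope dx/dz deg 0.29607733486396903 255
```

View pics/final.png

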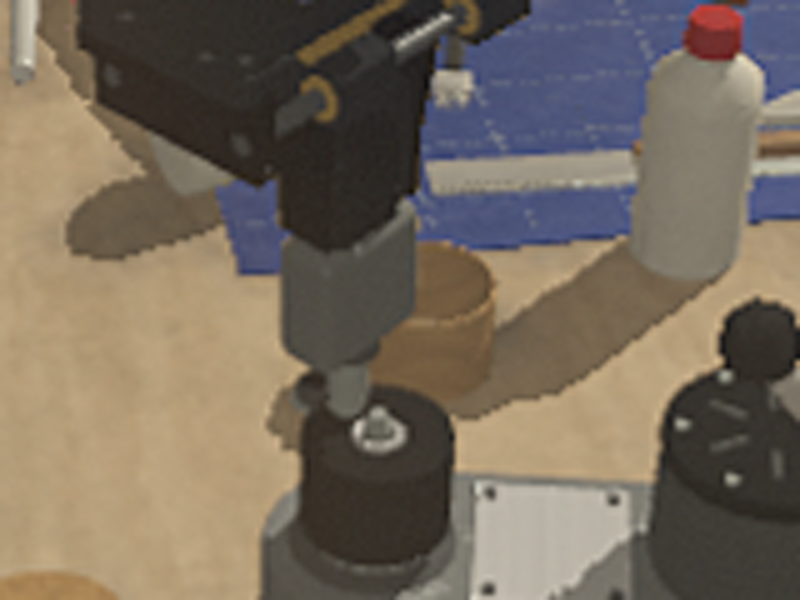

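```bash
python3 -c "
from workcell import arm
print(arm.finish_job())"
```

```text
the job is handed in; nothing more can be done
None
```

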